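# Clamp a stepped shaft in the cam vise and hold the lever at full lift

## Robot

A 6-joint arm with a two-finger parallel gripper is mounted at the origin on the work surface. World frame = base frame: x ahead of the robot, y to its left, z up, the work surface at z = 0. Lengths are in m, angles in rad, forces in N, time in s.
With the tool pointing down it reaches from about 0.3 to 0.875 m from the base axis. Payload 6.4 kg.
Tool frame: the origin (TCP) lies midway between the tips of the shut fingers; the grasp point (between the pads) lies 19 mm behind it; z points along the fingers, y is the line along which they close (so a half turn about z gives the same grasp; the last joint's range is limited). The gripper opens to 85 mm and grips with 20 to 120 N. Pads are 22 mm wide; open, the fingers measure 114 mm over their backs; the gripper's body (76 mm by 85 mm) begins 54 mm behind the grasp point. The pads swing forward as they close: fully open they stand 13 mm farther back than shut.
Start: joints at [1.02, 0.181, 1.607, -0, 1.354, -0.206], TCP at [0.194, 0.541, 0.231] pointing down, gripper open.
Joint ranges: [-2.99, 2.99], [-0.89, 2.07], [0.3, 2.58], [-1.14, 4.28], [0, 2.63], [-3.12, 3.12]. Speed limits (rad/s): [2.57, 2.57, 3.01, 3.14, 3.14, 3.14].

## Interface

Orientations are given as a unit quaternion [w, x, y, z].
In Python, from station import manip gives the robot as it stands.
- The arm moves only by the shell command python3 -m inch 'ROWS' [OPENING] [FORCE]. ROWS is a JSON object with one list for each field, all of the same length, 1 to 12, a row being the entries at one place: x, y, z (the shift in m), drx, dry, drz (a rotation vector in rad); each row is the pose to reach, as a shift and turn from the pose commanded when the command began, along the tool's axes at that moment; what a row does not reach only later rows make up. A row lasts 1/10 s, in which the tool goes at most 0.05 m and 0.15 rad, less where a joint would pass 70% of its speed; a pose out of reach is approached as far as the arm can. OPENING is the finger opening in m, set as the command begins (- or left out keeps the last). The fingers move at their own pace and stop on an object; FORCE is the grip in N (left out, the last holds). Time passes only in rows, so rows that do not move let the fingers close. It prints the time, the measured TCP pose, the force, the opening and the grip force at its end. Input that does not fit is refused with a message, and nothing moves.
- manip.observe(): the state, without advancing time (a new reading comes with each control period).
- manip.camera(name): name is "side" or "top" or "wrist"; returns (picture, depth): 400x640x3 uint8, red, green, blue; 400x640 float32, m along the optical axis (not along the pixel's ray), 0 where there is no reading.
- manip.camera_model(name): a dict with "intrinsics" (3x3 intrinsics, pixels), "k1" (the pictures are not rectified: a ray, as slopes to the right and down, at radius r is drawn at 1 + k1 r^2 times it, then the intrinsics apply), "pose" (4x4, takes a point from camera to world coordinates). Camera axes: x right, y up, looking along -z (the intrinsics and any distortion apply to the point x, -y, -z); pixel columns grow to the right and rows downward; lengths in m; the calibration is good to about 2 mm. A picture is of the moment at which its call begins: read the wrist's pose just before it. camera_model takes no time and is no camera call; for the wrist camera it gives the pose at the moment of the call.
- manip.hand_in(): hands the job in; it is judged then, once.
The state is a dict: "clock": time; "joint_positions": joint angles; "dq": joint speeds; "joint_efforts": joint torques, N m; "eef_pos": TCP position; "tool_rot": TCP orientation; "force": force on the tool from outside, world axes, zero at the start; "ft_torque": the same for the moment, N m; "finger_gap": finger opening in m; "gripper_force": force on a finger pad.
Only numpy, scipy, OpenCV 4.12 (cv2) and the standard library are available. Lean on these libraries where they do the work, as an engineer would, in place of code of your own. Each camera call takes 0.05 s, during which the arm holds its last target. There are 200 camera calls.

## Task

Clamp the stepped shaft for filing its top end: take the one with three diameters out of the parts tray and set it down, without dropping it, upright with its thick end on the bed of the cam vise, between the V jaw and the open sliding jaw. Let go of it, then swing the cam lever round from its rest position to the cam's highest lift, where the lever points straight back in line with the vise, away from the jaws, and the shaft is clamped upright in the V. The lever springs open if released, so finish while still holding it at that point; leave the other parts and the wrench where they lie.

Things in the scene. Friction and masses are not known exactly. Their poses are not given: they have to be found in the camera images.
- stepped_shaft: The workpiece: bare turned steel, upright, 75 mm tall, about 0.45 kg, three diameters from the bottom: 40 mm (25 mm tall), 30 mm (20 mm tall), 22 mm (30 mm tall). Origin at the centre of its underside, z up its axis. The tallest part in the tray and the only one with three diameters. Easily gripped from above by the 22 mm top.
- two_step: Bystander in the tray: turned steel part 55 mm tall with two diameters, 40 mm (20 mm tall) and 22 mm above. Origin at the centre of its underside, z up.
- plain_slug: Bystander in the tray: plain steel cylinder, 40 mm diameter, 34 mm tall. Origin at the centre of its underside, z up.
- tray: Grey plastic tray, fixed to the bench, 250 mm (its x) by 92 mm (its y), 40 mm high, walls and floor 4 mm; two dividers as high as the walls make a row of three compartments along its x axis, centres 82 mm apart. One part stands in each, up to 12 mm off its centre; which one is where varies. Origin at the centre of its underside.
- vise: Blue cast-iron cam-action vise bolted to the bench, 285 mm long (its y), 108 mm wide (its x), 164 over its bolting ears. Origin on the bench under its middle, z up. Its y axis points along the clamping direction, from the cam and sliding jaw to the fixed V jaw. The flat ground bed is 28 mm above the bench; both jaws rise 24 mm above the bed.
- vise_seat (a point): Point on the bed (28 mm above the bench) where the axis of the 40 mm diameter stands when home in the 90 degree V; axes as the vise's. The V jaw is on its +y side. The open sliding jaw's flat face is 29 mm from it on the -y side: 9 mm of play. Closing, the jaw pushes the shaft along the oiled bed and centres it in the V. 4 to 5 mm towards -y is the middle of the opening.
- vise_jaw: Steel jaw plate on the front of the sliding jaw, 66 mm wide, facing +y of the vise, backed by disc springs: it yields up to 5.5 mm, from 16 N, adding 4 N per mm. The cam drives the sliding jaw 12 mm forward at highest lift: it meets the shaft after about 9 mm or less, then presses with 25 to 32 N. Its origin coincides with the vise's when open.
- cam_lever (a joint): Cam lever's angle about its upright pivot, clockwise from above, rad. 0: rest, jaw open, lever along the vise's +x. 1.571 (quarter turn): highest lift, lever along the vise's -y. Stop at 2.1. Jaw advance is 12 mm x sine of the angle, so it backs off past the highest point. A return spring pulls it to 0: 0.15 N m at rest, 0.39 N m at highest lift (3.4 N at the knob).
- cam_pivot (a point): Top of the lever's pivot, on the vise's centre line, 58 mm behind the vise's origin (-y), 83 mm above the bench.
- cam_knob (a point): Middle of the upright black knob at the lever's free end, 81 mm above the bench, 115 mm from the pivot axis. The knob is 25 mm in diameter (tapering to 20 at its foot) and reaches from 56 to 102 mm above the bench; the steel lever bar under it is 20 mm wide, 8 mm thick, its top at 56 mm. The x axis points from the pivot to the knob.
- flange: Bystander: steel flange ring lying on the bench beyond the vise, 90 mm outside, 42 mm inside, 12 mm thick. Origin at the centre of its underside.
- wrench: Bystander: steel wrench, 160 mm long, lying on the bench beyond the cam end of the vise. Origin under its middle.
Not all that is in view belongs to the job. What is shaped like the stepped_shaft but green or orange is not meant.

How it is judged:
By the outcome, as a careful person would: the job done as asked, in the order asked, and still so for the second after the job is handed in, while the arm keeps its last pose, push and grip.
It also fails if it takes over 51 s, if anything falls off the work surface, if the arm or the gripper's body presses on something with over 40 N, if the wrist force passes 120 N, or if a joint passes its speed limit or range.

## Working session

There is one attempt and no reset: what is moved stays moved. The work goes in short steps, Python scripts to look and compute and a shell command to move; the robot and the scene stay as the last step left them, time stands still between calls to the robot, and variables do not carry over. Pictures are saved under pics/ and viewed, at most 10 in all, crops included, and the job is handed in when it is done.

```bash
mkdir -p pics; ls
cat > h.py <<'E'
import numpy as np, cv2
from station import manip
def pix2w(name,u,v,z=None,d=None,m=None):
    m=m or manip.camera_model(name);K=np.array(m["intrinsics"]);T=np.array(m["pose"])
    p=cv2.undistortPoints(np.array([[[u,v]]],float),K,np.array([m["k1"],0,0,0.]))[0,0]
    r=T[:3,:3]@np.array([p[0],-p[1],-1]);o=T[:3,3]
    t=d if d is not None else (z-o[2])/r[2]
    return o+t*r
E
python3 - <<'E'
from h import *
print(manip.observe())
for n in("top","side"):
    p,d=manip.camera(n);cv2.imwrite(f"pics/{n}0.png",p[:,:,::-1]);np.save(f"{n}0.npy",d);print(n,manip.camera_model(n))
E
```

```text
pics
{'clock': 0.0, 'joint_positions': array([ 1.01970976e+00,  1.81547218e-01,  1.60801873e+00,  8.98554966e-06,
        1.35379326e+00, -2.06292119e-01]), 'dq': array([-0.00022544,  0.00155109,  0.00044774,  0.00138338, -0.00016483,
       -0.00026007]), 'joint_efforts': array([-6.18937465e-04, -4.44847155e+01, -3.51352108e+01, -2.18968994e-04,
        8.76332080e-03,  1.92986090e-05]), 'eef_pos': array([0.19403109, 0.54068297, 0.2303755 ]), 'tool_rot': array([-3.30625576e-04,  1.71545418e-01,  9.85175816e-01, -8.19074251e-04]), 'force': array([-0.42243454,  0.14960806, -0.29204338]), 'ft_torque': array([ 0.008921  , -0.01648912,  0.00755958]), 'gripper_force': 0.0, 'finger_gap': 0.0855842651558343}
top {'intrinsics': array([[444.42361853,   0.        , 322.03372886],
       [  0.        , 444.42361853, 202.9859111 ],
       [  0.        ,   0.        ,   1.        ]]), 'k1': 0.001235685209204934, 'pose': array([[-1.35813956e-03,  9.84519995e-01, -1.75267038e-01,
         3.40276338e-01],
       [-9.99984103e-01, -3.77936102e-04,  5.62588572e-03,
        -1.03868507e-02],
       [ 5.47255724e-03,  1.75271892e-01,  9.84504858e-01,
         1.15095739e+00],
       [ 0.00000000e+00,  0.00000000e+00,  0.00000000e+00,
         1.00000000e+00]])}
side {'intrinsics': array([[433.93097484,   0.        , 320.89897214],
       [  0.        , 433.93097484, 198.3098977 ],
       [  0.        ,   0.        ,   1.        ]]), 'k1': -0.05222781279258133, 'pose': array([[-0.88339363,  0.36014614, -0.29985071,  0.24991687],
       [-0.46851226, -0.6642732 ,  0.58244088,  0.59713394],
       [ 0.01058104,  0.6550083 ,  0.75554759,  0.87953439],
       [ 0.        ,  0.        ,  0.        ,  1.        ]])}
```

View pics/top0.png

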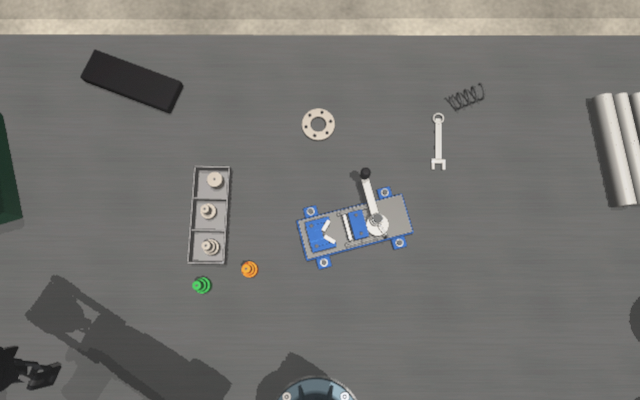

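View pics/side0.png

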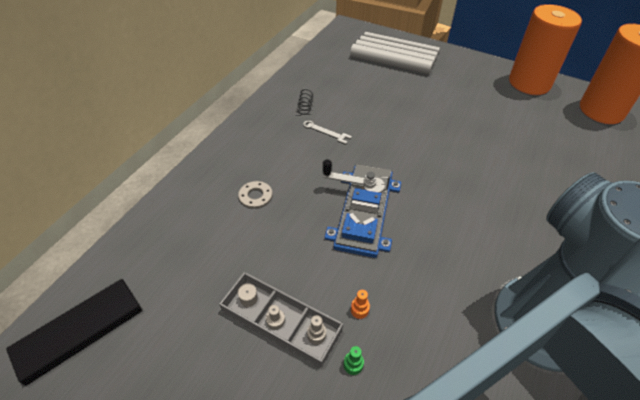

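Both views show the tray with a plain slug at top (214,180), a part at (207,211) that looks two-step, and a part at (208,246) that looks three-step. The green (202,285) and orange (249,269) lookalikes stand outside the tray. The candidates for the shaft are these five; by the description I choose the one at (208,246), side (316,328), and check it in a crop.

Run:
```python
from h import *
t=cv2.imread("pics/top0.png");s=cv2.imread("pics/side0.png")
def c(i,u,v,w,h):return cv2.resize(i[v:v+h,u:u+w],(400,300),interpolation=cv2.INTER_CUBIC)
a=np.vstack([np.hstack([c(t,160,195,100,75),c(t,290,160,132,99)]),np.hstack([c(s,250,285,100,75),c(s,310,150,132,99)])])
cv2.imwrite("pics/crop.png",a)
```

```text
(no output)
```

View pics/crop.png

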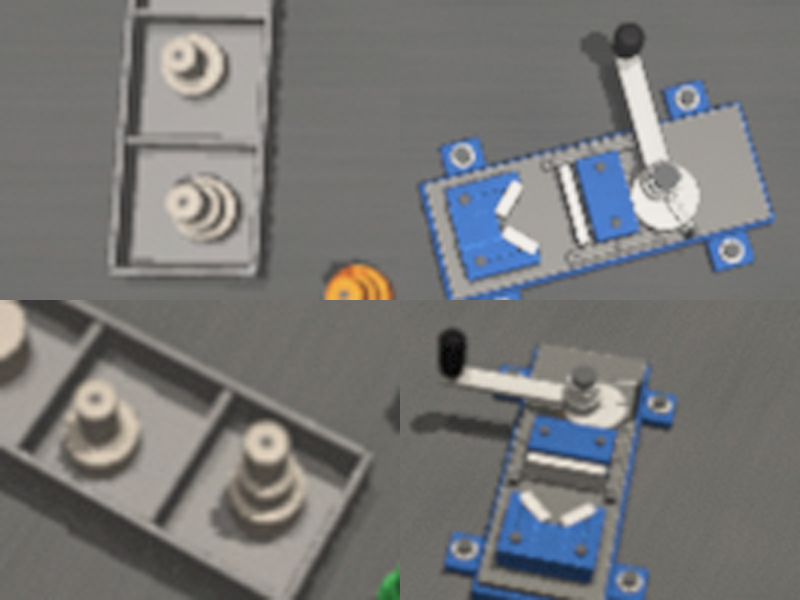

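Confirmed: crop (182,203) is the three-diameter shaft and its neighbour has only two. The vise's V jaw is to the left and the lever points up (+x).

Run:
```python
from h import *
D={n:np.load(n+"0.npy") for n in("top","side")}
def q(lbl,n,u,v,z):
    d=D[n][int(round(v)),int(round(u))];print(lbl,n,pix2w(n,u,v,z).round(4),pix2w(n,u,v,d=d).round(4))
T=lambda x,y:(290+(x-400)*.33,160+y*.33)
S=lambda x,y:(310+(x-400)*.33,150+(y-300)*.33)
q("shaft","top",205.5,245.75,.079);q("shaft","side",316.5,320.25,.079)
q("pivot","top",*T(666,177),.083);q("pivot","side",*S(584,374),.083)
q("knob","top",*T(630,38),.102);q("knob","side",*S(453,335),.102)
for p in((462,156),(687,97),(732,250)):q("ear","top",*T(*p),.012)
for p in((466,548),(629,580),(660,404)):q("ear","side",*S(*p),.012)
for p in((520,182),(503,226),(535,248)):q("V","top",*T(*p),.052)
m=manip.camera_model("wrist");print(m)
```

```text
shaft top [0.4268 0.2639 0.079 ] [0.4269 0.2643 0.0776]
shaft side [0.4263 0.265  0.079 ] [0.4266 0.2643 0.0774]
pivot top [ 0.4923 -0.1518  0.083 ] [ 0.4925 -0.1519  0.082 ]
pivot side [ 0.4919 -0.1491  0.083 ] [ 0.4921 -0.1497  0.0824]
knob top [ 0.6021 -0.123   0.102 ] [ 0.6017 -0.1228  0.1035]
knob side [ 0.602  -0.1204  0.102 ] [ 0.6015 -0.1193  0.1032]
ear top [0.5207 0.0132 0.012 ] [0.5193 0.013  0.0206]
ear top [ 0.5721 -0.1809  0.012 ] [ 0.5714 -0.1804  0.0158]
ear top [ 0.44   -0.2156  0.012 ] [ 0.4399 -0.2153  0.0137]
ear side [0.5189 0.0128 0.012 ] [0.5161 0.0188 0.021 ]
ear side [ 0.3887 -0.0211  0.012 ] [ 0.3875 -0.0154  0.0199]
ear side [ 0.4379 -0.2139  0.012 ] [ 0.4365 -0.2079  0.0185]
V top [ 0.4926 -0.0355  0.052 ] [ 0.4963 -0.0361  0.0255]
V top [ 0.4563 -0.0214  0.052 ] [ 0.4591 -0.0217  0.0257]
V top [ 0.4383 -0.0475  0.052 ] [ 0.4387 -0.0476  0.0475]
{'intrinsics': array([[316.13801703,   0.        , 320.20851937],
       [  0.        , 316.13801703, 202.64671805],
       [  0.        ,   0.        ,   1.        ]]), 'k1': -0.055349954502039764, 'pose': array([[ 0.33930097, -0.90500395, -0.25659833,  0.12920218],
       [ 0.94067649,  0.3259659 ,  0.09420177,  0.56474055],
       [-0.00161066, -0.27333877,  0.96191648,  0.37323803],
       [ 0.        ,  0.        ,  0.        ,  1.        ]])}
```

```bash
cat >> h.py <<'E'
from scipy.spatial.transform import Rotation as Ro
def rel(pos,yaw):  # yaw: world angle of tool y; shift/turn in tool axes from the measured pose
    o=manip.observe();w,x,y,z=o["tool_rot"];R=Ro.from_quat([x,y,z,w])
    c,s=np.cos(yaw),np.sin(yaw);G=Ro.from_matrix(np.array([[-s,c,0],[c,s,0],[0,0,-1]]).T if 0 else np.array([[-s,c,0],[c,s,0],[0,0,-1.]]))
    print("t",round(o["clock"],2),"d",R.inv().apply(np.array(pos)-o["eef_pos"]).round(4),"rot",(R.inv()*G).as_rotvec().round(3),"F",o["force"].round(1),"gap",round(o["finger_gap"],4),o["eef_pos"].round(4))
E
python3 -c "
from h import *
rel([.4266,.2643,.13],.2575)"
```

```text
t 0.1 d [-0.3123 -0.1814  0.1007] rot [-0.002  0.     0.969] F [-0.2  0.4 -0.8] gap 0.0852 [0.1941 0.5407 0.2305]
```

```bash
python3 -m inch '{"x": [-0.02,-0.05,-0.085,-0.12,-0.155,-0.19,-0.225,-0.26,-0.29,-0.305,-0.3123,-0.3123],"y": [-0.012,-0.03,-0.05,-0.07,-0.09,-0.11,-0.13,-0.15,-0.168,-0.177,-0.1814,-0.1814],"z": [0.005,0.01,0.02,0.03,0.04,0.05,0.06,0.075,0.09,0.098,0.1007,0.1007],"drx": [0,0,0,0,0,0,0,0,0,0,0,0],"dry": [0,0,0,0,0,0,0,0,0,0,0,0],"drz": [0.06,0.16,0.27,0.38,0.49,0.6,0.71,0.82,0.91,0.95,0.969,0.969]}' 0.055 40
python3 - <<'E'
from h import *
rel([.4266,.2643,.051],.2575)
m=manip.camera_model("wrist");p,d=manip.camera("wrist");cv2.imwrite("pics/w1.png",p[:,:,::-1]);np.save("w1.npy",d)
# project the expected top centre
T=np.array(m["pose"]);q=T[:3,:3].T@(np.array([.4266,.2643,.079])-T[:3,3]);K=m["intrinsics"]
print(K[0,0]*q[0]/-q[2]+K[0,2],K[1,1]*-q[1]/-q[2]+K[1,2])
E
```

```text
clock: 1.3
eef_pos: [0.427, 0.2642, 0.1301]
tool_rot: [-0.0, 0.611, 0.791, -0.0]
force: [-0.3, 1.0, 0.7]
finger_gap: 0.055
gripper_force: 0.0
t 1.3 d [ 0.0002 -0.0003  0.0791] rot [-0.001  0.    -0.002] F [-0.3  1.   0.7] gap 0.055 [0.427  0.2642 0.1301]
319.4020755221153 223.8094421408745
```

View pics/w1.png

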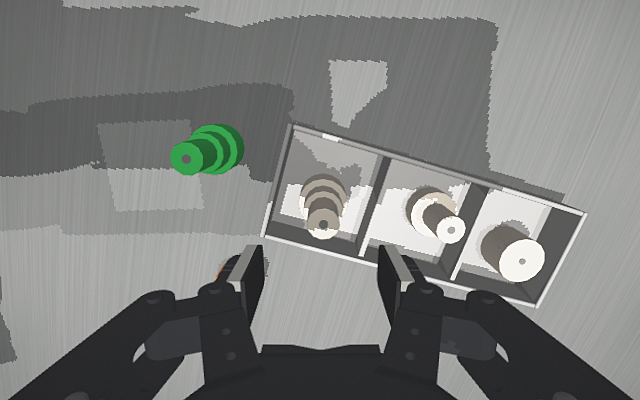

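The wrist view shows the shaft top at (323,224) between the fingers (263 to 378), where predicted to within about 2 mm; the path is clear. I go down and grip.

```bash
python3 -m inch '{"x": [0,0,0,0,0,0,0],"y": [0.001,0.001,0.001,0.001,0.001,0.001,0.001],"z": [0.015,0.035,0.055,0.07,0.077,0.079,0.079],"drx": [0,0,0,0,0,0,0],"dry": [0,0,0,0,0,0,0],"drz": [0,0,0,0,0,0,0]}' && python3 -m inch '{"x": [0,0,0,0,0,0],"y": [0,0,0,0,0,0],"z": [0,0,0,0,0,0],"drx": [0,0,0,0,0,0],"dry": [0,0,0,0,0,0],"drz": [0,0,0,0,0,0]}' 0.01 50
```

```text
clock: 2.05
eef_pos: [0.428, 0.2658, 0.0521]
tool_rot: [0.0, 0.61, 0.792, 0.0]
force: [-0.5, 0.4, 0.8]
finger_gap: 0.0551
gripper_force: 0.0
clock: 2.65
eef_pos: [0.4286, 0.2654, 0.0525]
tool_rot: [0.0, 0.611, 0.792, 0.001]
force: [-1.3, 0.7, 5.7]
finger_gap: 0.0206
gripper_force: 49.0
```

```bash
python3 -m inch '{"x": [0,0,0,0,0,0,0,0],"y": [0,0,0,0,0,0,0,0],"z": [-0.01,-0.03,-0.06,-0.095,-0.13,-0.15,-0.16,-0.16],"drx": [0,0,0,0,0,0,0,0],"dry": [0,0,0,0,0,0,0,0],"drz": [0,0,0,0,0,0,0,0]}'; python3 -c "
from h import *
rel([.487,-.13,.21],.2575)"
```

```text
clock: 3.45
eef_pos: [0.4283, 0.2653, 0.2127]
tool_rot: [0.001, 0.611, 0.792, 0.001]
force: [-0.6, 0.0, -4.5]
finger_gap: 0.0205
gripper_force: 49.6
t 3.45 d [-0.3972 -0.0437  0.0025] rot [ 0.002 -0.    -0.001] F [-0.6  0.  -4.5] gap 0.0205 [0.4283 0.2653 0.2127]
```

```bash
python3 -m inch '{"x": [-0.015,-0.045,-0.085,-0.125,-0.165,-0.205,-0.245,-0.285,-0.325,-0.36,-0.385,-0.397],"y": [-0.002,-0.005,-0.01,-0.014,-0.018,-0.023,-0.027,-0.031,-0.036,-0.04,-0.042,-0.044],"z": [0,0,0,0,0,0,0,0,0,0,0,0.002],"drx": [0,0,0,0,0,0,0,0,0,0,0,0],"dry": [0,0,0,0,0,0,0,0,0,0,0,0],"drz": [0,0,0,0,0,0,0,0,0,0,0,0]}'; python3 -m inch '{"x": [0,0],"y": [0,0],"z": [0,0],"drx": [0,0],"dry": [0,0],"drz": [0,0]}'
python3 - <<'E'
from h import *
m=manip.camera_model("wrist");p,d=manip.camera("wrist");cv2.imwrite("pics/w2.png",p[:,:,::-1]);np.save("w2.npy",d);np.save("w2m.npy",m,allow_pickle=True)
E
```

```text
clock: 4.65
eef_pos: [0.4855, -0.1318, 0.2078]
tool_rot: [-0.001, 0.612, 0.791, -0.0]
force: [-0.1, 0.6, -3.1]
finger_gap: 0.0203
gripper_force: 49.5
clock: 4.85
eef_pos: [0.4854, -0.1288, 0.2083]
tool_rot: [-0.002, 0.611, 0.792, 0.0]
force: [0.6, -0.3, -4.4]
finger_gap: 0.0203
gripper_force: 49.5
```

View pics/w2.png

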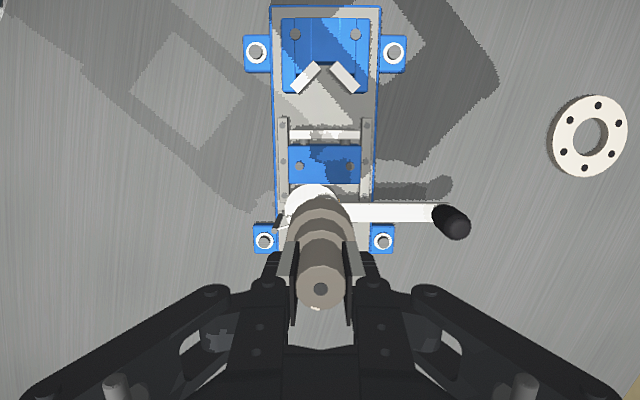

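The wrist view shows the vise straight ahead: the V inserts at (305,77) and (345,77), the jaw plate's front edge near row 131, the knob at (452,222). I enlarge it to read the edges.

Run:
```python
from h import *
p=cv2.imread("pics/w2.png");cv2.imwrite("pics/w2c.png",cv2.resize(p[0:150,225:425],(800,600),interpolation=cv2.INTER_NEAREST))
```

```text
(no output)
```

View pics/w2c.png

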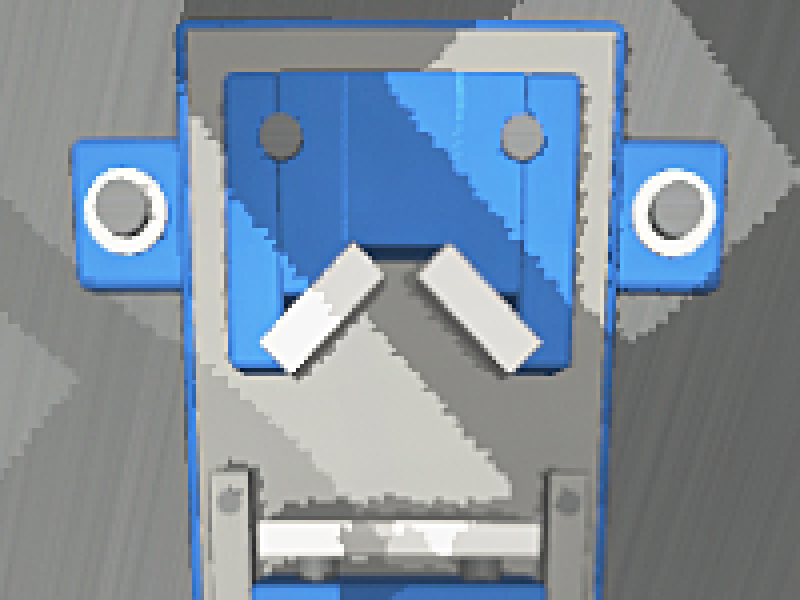

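Run:
```python
from h import *
m=np.load("w2m.npy",allow_pickle=True).item()
W=lambda x,y,z:pix2w("wrist",225+(x+.5)/4-.5,(y+.5)/4-.5,z,m=m)[:2]
L=W(383,275,.052),W(295,373,.052);R=W(420,275,.052),W(510,373,.052)
J=W(258,520,.052),W(542,520,.052)
print("len",np.linalg.norm(J[1]-J[0]),"yaw",np.arctan2(*(J[1]-J[0])[::-1]))
dl=L[0]-L[1];dr=R[0]-R[1]
print("angles",np.degrees([np.arctan2(dl[1],dl[0]),np.arctan2(dr[1],dr[0])]))
A=np.array([dl,-dr]).T;k=np.linalg.solve(A,R[1]-L[1]);ap=L[1]+k[0]*dl
y=np.array([-np.sin(.2575),np.cos(.2575)]);x=np.array([y[1],-y[0]])
seat=ap-y*.02*2**.5
jm=(J[0]+J[1])/2
print("apex",ap,"seatV",seat,"seatJ",jm+y*.029)
piv=np.array([.4921,-.1506])
for n,q in(("seatV",seat),("jaw",jm),("pivot",piv),("L1",L[1]),("R1",R[1]),("earL",W(122,208,.015)),("earR",W(682,208,.015))):print(n,(q-seat)@x,(q-seat)@y)
```

```text
len 0.06578409131129359 yaw 0.2559359584231993
angles [ 61.05015748 149.12227949]
apex [ 0.46101757 -0.01855199] seatV [ 0.46822055 -0.04590372] seatJ [ 0.46810606 -0.04626365]
seatV 0.0 0.0
jaw -0.00020237406603306897 -0.029318905453384607
pivot -0.0035702115564205153 -0.10732563607082947
L1 -0.023920793661162586 0.003255656718453612
R1 0.024547690457540787 0.003189512506656771
earL -0.0684436487810243 0.04504694251853255
earR 0.06985456864844763 0.0448807761374903
```

Run:
```python
from h import *
m=np.load("w2m.npy",allow_pickle=True).item()
p=cv2.imread("pics/w2.png")
y=np.array([-np.sin(.2575),np.cos(.2575)]);x=np.array([y[1],-y[0]])
for u,v in((320,289),):
    e=pix2w("wrist",u,v,.2083+.0265,m=m)[:2]-np.array([.4854,-.1288]);print(e@x,e@y)
# shaft-held step: the 40 mm base outline too
cv2.imwrite("pics/w2s.png",cv2.resize(p[180:330,250:450],(800,600),interpolation=cv2.INTER_CUBIC))
```

```text
8.240658010706212e-05 -0.0009962379528893417
```

View pics/w2s.png

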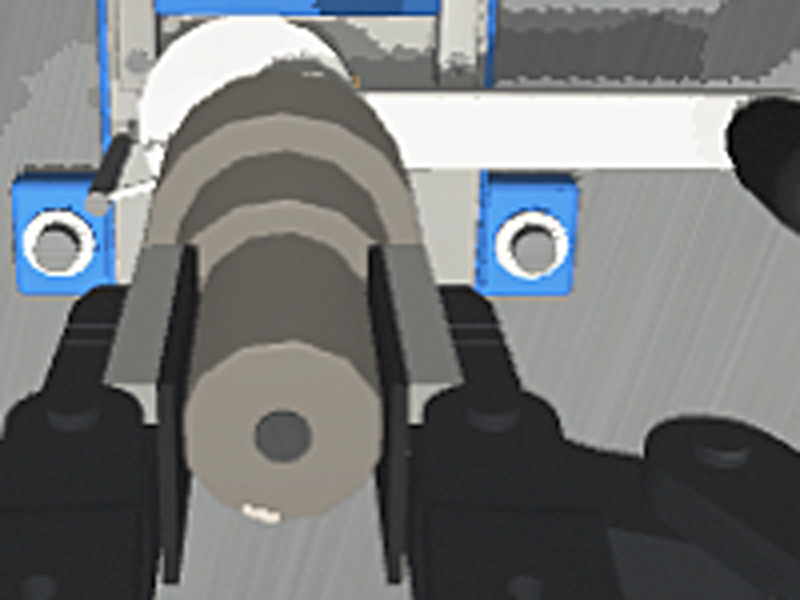

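```bash
python3 -c "
from h import *
rel([.4675,-.0505,.13],.2575)"
```

```text
t 4.9 d [0.08   0.0025 0.0789] rot [-0.001 -0.002  0.   ] F [-0.5  0.6 -3.3] gap 0.0204 [ 0.4856 -0.1286  0.2087]
```

```bash
python3 -m inch '{"x": [0.01,0.03,0.055,0.072,0.08,0.08,0.08,0.08,0.08,0.08],"y": [0,0.001,0.002,0.0025,0.0025,0.0025,0.0025,0.0025,0.0025,0.0025],"z": [0,0,0.01,0.03,0.055,0.072,0.079,0.079,0.079,0.079],"drx": [0,0,0,0,0,0,0,0,0,0],"dry": [0,0,0,0,0,0,0,0,0,0],"drz": [0,0,0,0,0,0,0,0,0,0]}'; python3 -c "
from h import *
rel([.4675,-.0505,.0765],.2575)"
```

```text
clock: 5.9
eef_pos: [0.4692, -0.0522, 0.1318]
tool_rot: [0.001, 0.611, 0.792, 0.0]
force: [-0.3, -0.2, -3.6]
finger_gap: 0.0203
gripper_force: 49.4
t 5.9 d [ 0.0022 -0.0013  0.0553] rot [ 0.002  0.001 -0.001] F [-0.3 -0.2 -3.6] gap 0.0203 [ 0.4692 -0.0522  0.1318]
```

```bash
python3 -m inch '{"x": [0.002,0.002,0.002,0.002,0.002,0.002,0.002,0.002],"y": [-0.0013,-0.0013,-0.0013,-0.0013,-0.0013,-0.0013,-0.0013,-0.0013],"z": [0.008,0.02,0.032,0.041,0.047,0.05,0.05,0.05],"drx": [0,0,0,0,0,0,0,0],"dry": [0,0,0,0,0,0,0,0],"drz": [0,0,0,0,0,0,0,0]}'; python3 -c "
from h import *
rel([.4675,-.0505,.0765],.2575)"
```

```text
clock: 6.7
eef_pos: [0.4669, -0.0505, 0.0808]
tool_rot: [0.0, 0.611, 0.792, 0.0]
force: [0.3, 0.4, -2.4]
finger_gap: 0.0205
gripper_force: 49.4
t 6.7 d [-0.0002  0.0006  0.0043] rot [ 0.  0. -0.] F [ 0.3  0.4 -2.4] gap 0.0205 [ 0.4669 -0.0505  0.0808]
```

```bash
Z='true'; python3 -m inch '{"x": [0,0,0,0,0],"y": [0,0,0,0,0],"z": [0.001,0.002,0.003,0.003,0.003],"drx": [0,0,0,0,0],"dry": [0,0,0,0,0],"drz": [0,0,0,0,0]}' | sed -n 2,4p; python3 -m inch '{"x": [0,0,0,0],"y": [0,0,0,0],"z": [0.0005,0.001,0.001,0.001],"drx": [0,0,0,0],"dry": [0,0,0,0],"drz": [0,0,0,0]}'| sed -n 2,4p
```

```text
eef_pos: [0.4666, -0.0504, 0.0776]
tool_rot: [0.0, 0.611, 0.792, -0.0]
force: [-0.2, -0.1, -3.7]
eef_pos: [0.4666, -0.0504, 0.0766]
tool_rot: [0.0, 0.611, 0.792, 0.0]
force: [-0.3, -0.4, -4.0]
```

```bash
python3 -m inch '{"x": [0,0,0,0],"y": [0,0,0,0],"z": [0.0005,0.001,0.001,0.001],"drx": [0,0,0,0],"dry": [0,0,0,0],"drz": [0,0,0,0]}' | sed -n 2,4p; python3 -m inch '{"x": [0,0,0],"y": [0,0,0],"z": [0.0003,0.0006,0.0006],"drx": [0,0,0],"dry": [0,0,0],"drz": [0,0,0]}'| sed -n 2,4p
```

```text
eef_pos: [0.467, -0.0505, 0.0766]
tool_rot: [0.0, 0.611, 0.792, 0.0]
force: [-4.2, 0.7, 6.4]
eef_pos: [0.4672, -0.0506, 0.0765]
tool_rot: [0.001, 0.611, 0.792, 0.0]
force: [-4.8, 2.0, 11.5]
```

Contact came at the expected height with the base on the bed, so I release and rise.

```bash
python3 -m inch '{"x": [0,0,0,0,0],"y": [0,0,0,0,0],"z": [-0.0005,-0.0005,-0.0005,-0.0005,-0.0005],"drx": [0,0,0,0,0],"dry": [0,0,0,0,0],"drz": [0,0,0,0,0]}' 0.05 | tail -3; python3 -m inch '{"x": [0,0,0,0,0,0,-0.03,-0.07,-0.09,-0.1,-0.1],"y": [0,0,0,0,0,0,0,0,0,0,0],"z": [-0.006,-0.02,-0.045,-0.08,-0.105,-0.12,-0.125,-0.125,-0.125,-0.125,-0.125],"drx": [0,0,0,0,0,0,0,0,0,0,0],"dry": [0,0,0,0,0,0,0,0,0,0,0],"drz": [0,0,0,0,0,0,0,0,0,0,0]}'
python3 - <<'E'
from h import *
m=manip.camera_model("wrist");p,d=manip.camera("wrist");np.save("w3m.npy",m,allow_pickle=True)
cv2.imwrite("pics/w3.png",cv2.resize(p[:300,200:600,::-1],(800,600)))
# final + start knob in this frame via pivot
rel([.6032,-.1214,.14],.2575+np.pi/2)
E
```

```text
force: [-0.6, -0.1, 0.7]
finger_gap: 0.0499
gripper_force: 0.0
clock: 9.9
eef_pos: [0.4918, -0.1476, 0.2001]
tool_rot: [-0.001, 0.611, 0.791, 0.0]
force: [0.2, -0.0, -0.5]
finger_gap: 0.0501
gripper_force: 0.0
t 9.95 d [-0.0039  0.1144  0.0599] rot [ 0.    -0.002 -1.572] F [-0.1  0.1 -0.3] gap 0.0502 [ 0.4916 -0.1467  0.2   ]
```

View pics/w3.png

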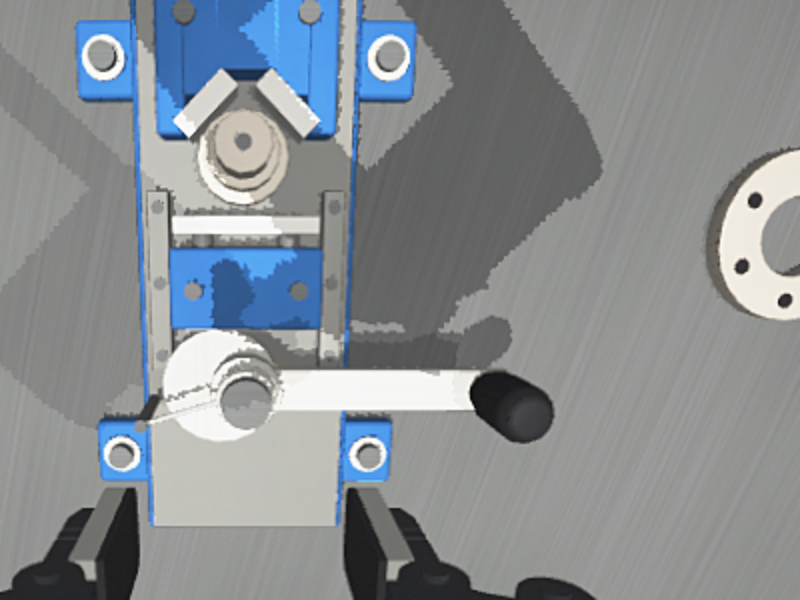

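The shaft stands upright on the bed between V and jaw at (243,150), clear of both; pivot at (246,402), knob top at (527,413) in the 2x crop. I locate the pivot and knob from here.

Run:
```python
from h import *
m=np.load("w3m.npy",allow_pickle=True).item()
P=pix2w("wrist",200+246/2,402/2,.083,m=m);k=pix2w("wrist",200+527/2,413/2,.102,m=m);print(P,k,np.linalg.norm((k-P)[:2]),np.arctan2(k[1]-P[1],k[0]-P[0]))
```

```text
[ 0.4950421  -0.14961901  0.083     ] [ 0.60414285 -0.1206116   0.102     ] 0.11289111480013923 0.259865223833596
```

```bash
python3 -m inch '{"x": [0,0,-0.001,-0.001,-0.002,-0.002,-0.003,-0.003,-0.0036,-0.0036,-0.0036,-0.0036],"y": [0.005,0.015,0.028,0.042,0.056,0.07,0.084,0.096,0.106,0.112,0.1148,0.1148],"z": [0,0,0,0,0.005,0.01,0.02,0.03,0.04,0.05,0.058,0.0599],"drx": [0,0,0,0,0,0,0,0,0,0,0,0],"dry": [0,0,0,0,0,0,0,0,0,0,0,0],"drz": [-0.07,-0.21,-0.36,-0.51,-0.66,-0.81,-0.96,-1.11,-1.26,-1.41,-1.54,-1.571]}' >/dev/null; python3 -m inch '{"x": [0,0],"y": [0,0],"z": [0,0],"drx": [0,0],"dry": [0,0],"drz": [0,0]}'; python3 -c "
from h import *
rel([.6035,-.121,.064],.2575+np.pi/2)"
```

```text
clock: 11.35
eef_pos: [0.6037, -0.1202, 0.1406]
tool_rot: [-0.0, -0.128, 0.992, 0.0]
force: [-0.1, -0.8, 1.1]
finger_gap: 0.0498
gripper_force: 0.0
t 11.35 d [ 0.0003 -0.0008  0.0766] rot [ 0.001 -0.    -0.   ] F [-0.1 -0.8  1.1] gap 0.0498 [ 0.6037 -0.1202  0.1406]
```

```bash
python3 -m inch '{"x": [0,0,0,0,0,0,0,0],"y": [-0.0008,-0.0008,-0.0008,-0.0008,-0.0008,-0.0008,-0.0008,-0.0008],"z": [0.01,0.027,0.045,0.06,0.07,0.075,0.0755,0.0755],"drx": [0,0,0,0,0,0,0,0],"dry": [0,0,0,0,0,0,0,0],"drz": [0,0,0,0,0,0,0,0]}'; python3 -m inch '{"x": [0,0,0,0,0],"y": [0,0,0,0,0],"z": [0,0,0,0,0],"drx": [0,0,0,0,0],"dry": [0,0,0,0,0],"drz": [0,0,0,0,0]}' 0.015 40
python3 - <<'E'
from h import *
P=np.array([.493,-.150]);o=manip.observe();w,x,y,z=o["tool_rot"];R=Ro.from_quat([x,y,z,w]);e=o["eef_pos"]
v=e[:2]-P;print(np.linalg.norm(v),np.arctan2(v[1],v[0]),R.as_matrix()[:,1])
# arc about P, radius .115, with tool turned along; rows in present tool axes
a0=np.arctan2(v[1],v[0]);r0=np.linalg.norm(v)
for t in np.linspace(0,1.571,13)[1:]:
    q=P+r0*np.array([np.cos(a0-t),np.sin(a0-t)])
    print(R.inv().apply(np.r_[q-e[:2],0])[:2].round(4),round(t,3))
E
```

```text
clock: 12.15
eef_pos: [0.6046, -0.1223, 0.0656]
tool_rot: [0.0, -0.128, 0.992, -0.0]
force: [-0.2, 0.0, -1.1]
finger_gap: 0.0498
gripper_force: 0.0
clock: 12.65
eef_pos: [0.6049, -0.1229, 0.0661]
tool_rot: [0.001, -0.128, 0.992, -0.001]
force: [-0.8, -2.7, 6.2]
finger_gap: 0.0236
gripper_force: 39.6
0.11515349752930557 0.23739547126568333 [-0.25427868  0.96712948 -0.00170985]
[ 0.0013 -0.015 ] 0.131
[ 0.0045 -0.0297] 0.262
[ 0.0096 -0.0439] 0.393
[ 0.0166 -0.0573] 0.524
[ 0.0252 -0.0696] 0.655
[ 0.0353 -0.0808] 0.785
[ 0.0469 -0.0905] 0.916
[ 0.0595 -0.0986] 1.047
[ 0.0732 -0.105 ] 1.178
[ 0.0875 -0.1095] 1.309
[ 0.1024 -0.1122] 1.44
[ 0.1174 -0.1129] 1.571
```

```bash
python3 -m inch '{"x": [0.0001,0.0013,0.0036,0.007,0.0115,0.017,0.0234,0.0309,0.0349,0.0349],"y": [-0.0057,-0.0172,-0.0285,-0.0394,-0.05,-0.0601,-0.0696,-0.0784,-0.0825,-0.0825],"z": [0,0,0,0,0,0,0,0,0,0],"drx": [0,0,0,0,0,0,0,0,0,0],"dry": [0,0,0,0,0,0,0,0,0,0],"drz": [0.05,0.15,0.25,0.35,0.45,0.55,0.65,0.75,0.8,0.8]}'
python3 - <<'E'
from h import *
P=np.array([.4937,-.1522]);o=manip.observe();v=o["eef_pos"][:2]-P;print(np.linalg.norm(v),.2575-np.arctan2(v[1],v[0]),o["ft_torque"].round(2))
t=1.571;q=P+.115*np.array([np.cos(.2575-t),np.sin(.2575-t)]);rel([*q,.066],.2575+np.pi/2-t)
E
```

```text
clock: 13.65
eef_pos: [0.5919, -0.2108, 0.0661]
tool_rot: [0.001, 0.269, 0.963, 0.001]
force: [0.4, 3.5, 7.5]
finger_gap: 0.0236
gripper_force: 39.8
0.11433856717081849 0.7954063319891431 [ 0.3  -0.05 -0.02]
t 13.65 d [ 0.0316 -0.0807 -0.    ] rot [0.002 0.    0.768] F [0.4 3.5 7.5] gap 0.0236 [ 0.5919 -0.2108  0.0661]
```

```bash
python3 -m inch '{"x": [0.0002,0.0013,0.0036,0.007,0.0115,0.017,0.0234,0.029,0.032,0.0325,0.0325,0.0325],"y": [-0.006,-0.017,-0.0285,-0.0394,-0.05,-0.0601,-0.0696,-0.0764,-0.08,-0.0803,-0.0803,-0.0803],"z": [0,0,0,0,0,0,0,0,0,0,0,0],"drx": [0,0,0,0,0,0,0,0,0,0,0,0],"dry": [0,0,0,0,0,0,0,0,0,0,0,0],"drz": [0.05,0.15,0.25,0.35,0.45,0.55,0.65,0.725,0.765,0.771,0.771,0.771]}'
python3 - <<'E'
from h import *
P=np.array([.4937,-.1522]);o=manip.observe();v=o["eef_pos"][:2]-P;print(np.linalg.norm(v),.2575-np.arctan2(v[1],v[0]),o["ft_torque"].round(2))
t=1.571;q=P+.115*np.array([np.cos(.2575-t),np.sin(.2575-t)]);rel([*q,.066],.2575+np.pi/2-t)
for n in("top","side"):
    p,d=manip.camera(n);cv2.imwrite(f"pics/{n}9.png",p[:,:,::-1])
t=cv2.imread("pics/top9.png");s=cv2.imread("pics/side9.png")
f=lambda i,u,v:cv2.resize(i[v:v+110,u:u+146],(800,600)[:1]+(600,) if 0 else (400,300),interpolation=cv2.INTER_CUBIC)
cv2.imwrite("pics/fin.png",np.hstack([f(t,290,170),f(s,300,140)]))
E
```

```text
clock: 14.85
eef_pos: [0.5233, -0.2616, 0.066]
tool_rot: [0.0, 0.611, 0.792, 0.001]
force: [2.5, 5.8, 6.9]
finger_gap: 0.0237
gripper_force: 39.8
0.11336169477805738 1.5642548546740667 [ 0.59 -0.2  -0.02]
t 14.85 d [-0.0016 -0.0008  0.    ] rot [ 0.003 -0.001 -0.   ] F [2.5 5.8 6.9] gap 0.0237 [ 0.5233 -0.2616  0.066 ]
```

View pics/fin.png

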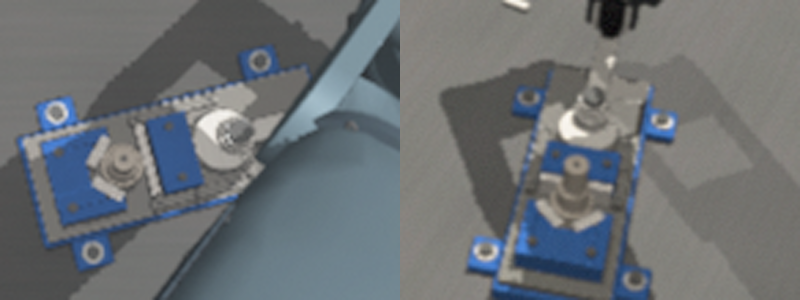

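The shaft stands upright in the V with the jaw plate against it, and the lever points back. I check its alignment and the clamp once with the wrist camera.

Run:
```python
from h import *
m=manip.camera_model("wrist");np.save("w4m.npy",m,allow_pickle=True);p,d=manip.camera("wrist")
cv2.imwrite("pics/w4.png",cv2.resize(p[0:300,120:520,::-1],(800,600)))
```

```text
(no output)
```

View pics/w4.png

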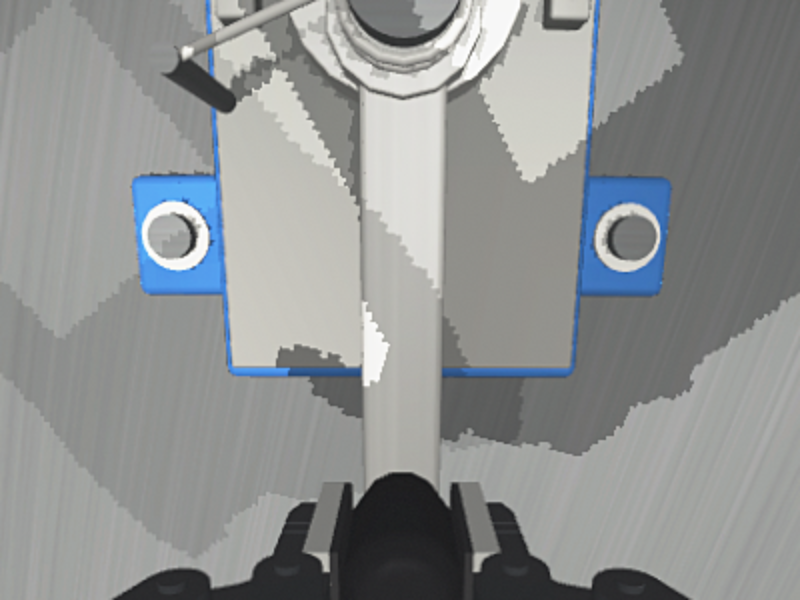

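The lever runs straight down the vise's centre line: its middle is at column 403 at row 100 and 402.5 at row 470, against 402.5 for the vise's end. The knob is held between the pads, so I hand in.

```bash
python3 -c "
from station import manip
print(manip.hand_in())"
```

```text
the job is handed in; nothing more can be done
None
```

The three-diameter shaft stands upright, clamped in the V of the cam vise; I handed the job in at about 15 s with the gripper holding the lever straight back at highest lift.

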